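# Nudge the platen roller up the gutter past its catch

## Task

Push the black platen roller with your fingertips up its lane of the sloped gutter to the stop at the top, until the sprung yellow catch stands up behind it so that it cannot roll back, and leave it there. Keep the roller rolling or sliding in its lane: do not pick it up. Leave the pale grey roller at the foot of the other lane, and everything else on the counter where it lies.

Things in the scene. Friction and masses are not known exactly. Their poses are not given: they have to be found in the camera images.
- gutter: Fixed twin-lane gutter: two parallel open steel channels on a low green trestle, sloping up 8 degrees; place and yaw vary. Each lane is 66 mm wide inside with walls 2 mm thick, 12 mm above its floor. Floors are 24 mm above the counter at the foot, 55 mm at the top. Origin on the counter, under the middle; x level, uphill; z up.
- lane_foot (a point): Point near the low end of the gutter, on the level of the lane floors, midway between the lanes. x runs up the slope along the lanes, y level across them (left looking uphill), z square to the floors. Lane centre lines: y = +45 mm (left), -45 mm (right). Lanes are open at the foot: floors start at x = -23 mm. At x = 0, 28 mm high horns outside the walls catch the rollers' shaft stubs.
- lane_head (a point): Point at the high end of the gutter, on the level of the lane floors, midway between the lanes, in the plane of the rubber faces of the two stops (x = 225 mm of lane_foot, same axes). Each stop is 32 mm high and closes the top of its lane. A roller touching it has its axis at x = 206 mm of lane_foot, z = 19 mm.
- platen: The black roller, 38 mm across, 61 mm long, with a steel shaft stub 8 mm thick and 8 mm long at each end; 150 to 280 g. It lies across either lane, at the start with its stubs against the foot horns (axis at x = 4, z = 19 mm of lane_foot). Origin at its centre; its y axis is the roller's axis. Pushing it uphill takes under 5 N; let go below the catch, it rolls back to the horns.
- catch_left (a joint): Sprung catch of the left lane: yellow tongue 16 mm wide sloping up out of the floor, hinged at x = 155 mm of lane_foot, free end at x = 189 mm, 6.5 mm above the floor when up (0 rad). A roller pushed uphill presses it down (up to 0.25 rad, under 2 N); it springs up behind once the roller's axis passes x = 203 mm, leaving 3 mm of play to the stop.
- catch_right (a joint): The same catch in the right lane (y = -45 mm of lane_foot): 0 rad up, 0.25 rad pressed flush.
- feed_roller: The pale grey roller with brass shaft stubs, of the same size and shape as the black one, at the foot of the other lane. Origin at its centre. To be left alone.
- foot_block: Black rubber foot block, 40 x 30 x 18 mm, lying beside the gutter. Origin under its centre. Bystander.
- hinge_pin: Brass hinge pin, 8 mm thick, 52 mm long, lying beside the gutter. Origin under its middle. Bystander.
- charger_plug: Grey charger plug, 50 x 38 x 30 mm with two pins, lying beside the gutter. Origin under its centre. Bystander.
- led_module: Red LED display module, 24 x 76 x 14 mm, lying beside the gutter. Origin under its centre. Bystander.
- calculator: Finished cream desk calculator, 150 x 80 x 26 mm, on the left of the counter. Origin under its centre. Bystander.
- screwdriver: Screwdriver, 160 mm long, on the right of the counter near the robot. Bystander.
- parts_bin: Fixed grey metal parts bin, 200 x 150 x 114 mm high, on the right of the counter, with a sprung flap in the front. Origin under its centre. Bystander.
- bin_flap (a joint): The bin's front flap: 0 = shut, grows as it is pulled open. Stays shut.

How it is judged (in metres and radians):
At the end, for the whole second after the job is handed in: The black roller lies at rest in its lane between the stop and the catch (its axis within 7 mm of where it touches the stop), the catch of that lane is up behind it (joint below 0.05 rad), and the grey roller still lies at the foot of the other lane (x of platen in the frame of lane_foot between 0.199 and 0.211 m and z of platen in the frame of lane_foot below 0.023 m and ((y of platen in the frame of lane_foot between 0.035 and 0.055 m and value of joint catch_left below 0.05 rad) or (y of platen in the frame of lane_foot between -0.055 and -0.035 m and value of joint catch_right below 0.05 rad)) and linear speed of platen below 0.02 m/s and x of feed_roller in the frame of lane_foot below 0.03 m and z of feed_roller in the frame of lane_foot below 0.025 m).
It fails at once if the black roller is lifted off the lane floor (more than 12 mm) (z of platen in the frame of lane_foot above 0.031 m).
It fails at once if the grey roller is moved more than 15 mm (distance of feed_roller from where it was at the start of the episode above 0.015 m).
It fails at once if a bystander on the counter is moved more than 15 mm (distance of any of foot_block, hinge_pin, charger_plug, led_module, calculator, screwdriver from where it was at the start of the episode above 0.015 m).
It fails at once if the bin's flap is opened (value of joint bin_flap above 0.15 rad).
It also fails if it takes over 40 s, if anything falls off the work surface, if the arm or the gripper's body presses on something with over 40 N, if the wrist force passes 120 N, or if a joint passes its speed limit or range.

## Robot

A 6-joint arm with a two-finger parallel gripper is mounted at the origin on the work surface. World frame = base frame: x ahead of the robot, y to its left, z up, the work surface at z = 0. Lengths are in m, angles in degrees, forces in N, time in s.
With the tool pointing down it reaches from about 0.4 to 0.825 m from the base axis. Payload 7 kg.
Tool frame: the origin (TCP) lies between the finger pads; the fingertips stand 19 mm ahead of it and the grasp point (between the pads) is the TCP (r.tip_extent is the distance from the TCP to the fingertips, in m); z points along the fingers, y is the direction in which the jaws open and shut (so a half turn about z gives the same grasp; the last joint's range is limited). The gripper opens to 88 mm and grips with 3 to 60 N. Pads are 19 mm wide; open, the fingers measure 130 mm over their backs; the gripper's body (78 mm by 193 mm) begins 47 mm behind the grasp point.
Start: joints at [88.413, 20.546, 0.682, 0, -70.136, -16.507], TCP at [0.21, 0.642, 0.208] pointing down, gripper open.
Joint ranges: [-176.03, 176.03], [-82.01, 121.73], [-58.28, 71.71], [-173.87, 95.51], [-174.79, -0.11], [-173.66, 173.66]. Speed limits (degrees/s): [136.94, 136.94, 172.46, 180, 180, 180].

## Interface

Orientations are given as [roll, pitch, yaw] about the fixed x, y, z axes, in that order (R = Rz(yaw) Ry(pitch) Rx(roll)).
In Python, from plant import r, capture, workorder, spotter gives the robot as it stands.
- The arm moves only by the tool step_arm, never from a script. Its argument "motion" is a list of rows, each a list of 5 numbers: the finger opening in m, from 0 to 0.0876, then the shift along the tool's x, y, z in m, then the turn about the tool's z in rad. In form: [[grip, dx, dy, dz, roll], ...]. A call has 1 to 5 rows; each row is the pose to reach, as a shift and turn from the pose commanded when the call began, along the tool's axes at that moment; what a row does not reach only later rows make up. A row lasts 1/8 s, in which the tool goes at most 62.5 mm and 10.7 degrees, less where a joint would pass 70% of its speed; a pose out of reach is approached as far as the arm can. A call with a gripper value outside its range is refused whole. The fingers move at their own pace and stop on an object; "newtons" is the grip in N (left out, the last holds). Time passes only in rows, so rows that repeat a pose let the fingers close. It gives the time, the measured TCP pose, the force and the opening at its end, in the units of the state.
- r.get_state(): the state, without advancing time (a new reading comes with each control period).
- capture(name): name is "scene" or "side" or "wrist"; returns a dict with "image" (420x560x3 uint8, red, green, blue), "z_map" (420x560 float32, m along the optical axis (not along the pixel's ray), 0 where there is no reading), "fx", "fy", "cx", "cy" (pixels), "pose" (4x4, takes a point from camera to world coordinates). Camera axes: x right, y down, z forward; pixel columns grow to the right and rows downward; lengths in m; the calibration is good to about 2 mm. The wrist camera is an equidistant fisheye: a pixel r from the principal point sees the ray r / f radians off the axis. A picture is of the moment at which its call begins.
- workorder.close_job(): hands the job in, once; it reports no verdict.
Trained networks look in the newest picture that a camera, given by its name, has taken for a name from the list of things; names that differ only in an ending like _2 or _b are one class to them, and where a whole thing is asked for, a point or a joint stands for the part that bears it (a point fixed in the world has none). Each returns a list of dicts, best first, with "p" (0 to 1); they miss things now and then, are a little off and sometimes report something else, mostly with a low value. They report only what shows in the picture. A call takes as long as a camera call.
- spotter.regions_of(camera, label): "mask" (420x560 bool, what is visible of it).
- spotter.tip_of(camera, label): "location" ([x, y, z] in m, in world coordinates, good to about 4 mm: a listed point, or the origin of a listed thing).
The state is a dict: "time_s": time; "joints": joint angles; "qd": joint speeds; "joint_torque": joint torques, N m; "tcp_pos": TCP position; "eef_rot": TCP orientation; "contact_force": force on the tool from outside, world axes, zero at the start; "moment": the same for the moment, N m; "gripper_width": finger opening in m.
Only numpy, scipy, OpenCV 4.12 (cv2) and the standard library are available. Lean on these libraries where they do the work, as an engineer would, in place of code of your own. Each camera call takes 0.05 s, during which the arm holds its last target.

## Working session

There is one attempt and no reset: what is moved stays moved. The work goes in short steps, Python scripts to look and compute and a tool call to move; the robot and the scene stay as the last step left them, time stands still between calls to the robot, and variables do not carry over. Pictures are saved under pics/ and viewed, and the job is handed in when it is done.

Besides the shell and the picture viewer there is one more tool, called after "Call:" in YAML: its name, and indented under it one key for each argument. step_arm: Moves the arm, as the interface text tells. Its arguments: {"type":"object","properties":{"motion":{"type":"array","items":{"type":"array","items":{"type":"number"}}},"newtons":{"type":"number"}},"required":["motion"]}

```bash
ls; mkdir -p pics
python3 - <<'E'
from plant import r, capture, workorder, spotter
import cv2, numpy as np
for c in ["scene","side"]:
    d=capture(c); cv2.imwrite(f"pics/{c}0.png",d["image"][:,:,::-1])
    for n in ["lane_foot","lane_head","platen","feed_roller","gutter"]:
        for t in spotter.tip_of(c,n)[:2]: print(c,n,np.round(t["location"],4),round(t["p"],2))
print(r.get_state())
E
```

```text
pics
scene lane_foot [0.4375 0.1002 0.0207] 0.66
scene lane_head [0.661  0.0606 0.0539] 0.96
scene lane_head [0.4467 0.1456 0.0438] 0.43
scene platen [0.4458 0.1496 0.0436] 0.72
scene feed_roller [0.425  0.0558 0.043 ] 0.53
scene gutter [5.511e-01 7.930e-02 5.000e-04] 0.86
side lane_foot [0.4318 0.0993 0.0237] 0.76
side lane_head [0.6538 0.063  0.0575] 0.82
side platen [0.4428 0.1412 0.0407] 0.75
side feed_roller [0.4335 0.0569 0.0461] 0.61
side feed_roller [0.6576 0.0593 0.0586] 0.26
side gutter [ 0.549   0.0806 -0.0011] 0.96
{'time_s': 0.6, 'joints': array([ 8.84133612e+01,  2.05443849e+01,  6.80881314e-01, -4.93489034e-04,
       -7.01354024e+01, -1.65062818e+01]), 'qd': array([ 0.08149707, -0.0150799 ,  0.04573394,  0.05616816,  0.12237719,
       -0.00462217]), 'joint_torque': array([ 4.06556956e-04, -5.81990933e+01,  2.93185061e+01,  6.99985474e+00,
        1.24371675e-02, -1.78771558e-05]), 'tcp_pos': array([0.20964178, 0.64158755, 0.2078738 ]), 'eef_rot': array([-1.79999083e+02,  7.55822786e-04, -1.80930883e+01]), 'contact_force': array([ 0.47197688, -0.04337595, -0.34935061]), 'moment': array([ 0.05098953, -0.00653468, -0.0718082 ]), 'gripper_width': 0.08724569488392091}
```

View pics/scene0.png

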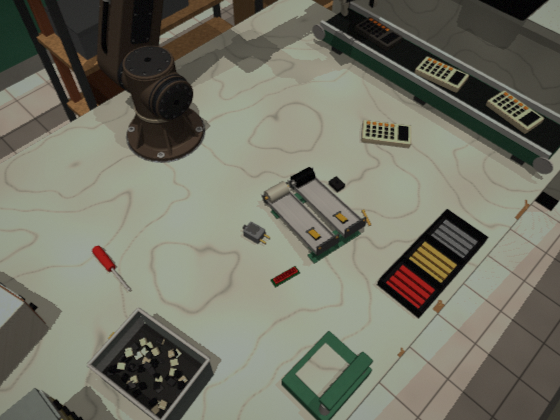

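View pics/side0.png

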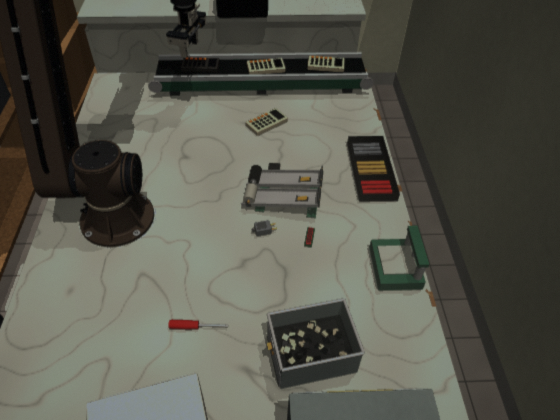

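The black roller is in the left lane (scene px ~303,176) and the grey one in the right lane (~276,192). Next I refine the gutter pose with depth.

```bash
cat > h.py <<'E'
from plant import r, capture, workorder, spotter
import cv2, numpy as np
def pts(d,m):
    v,u=np.nonzero(m&(d["z_map"]>0)); z=d["z_map"][v,u]
    p=np.c_[(u-d["cx"])/d["fx"]*z,(v-d["cy"])/d["fy"]*z,z,np.ones_like(z)]
    return (d["pose"]@p.T).T[:,:3]
E
python3 - <<'E'
from h import *
for c in ["scene","side"]:
    d=capture(c)
    for n in ["gutter","platen","feed_roller"]:
        g=spotter.regions_of(c,n)
        if not g: print(c,n,"none"); continue
        P=pts(d,g[0]["mask"]); print(c,n,g[0]["p"],len(P),np.round(np.median(P,0),4),np.round(np.percentile(P,[2,98],axis=0),3).tolist())
        Q=P[P[:,2]>0.015] if n=="gutter" else P
        print(cv2.minAreaRect(Q[:,:2].astype(np.float32)*1000))
        if n=="gutter": # lane plane: fit slope direction
            A=np.c_[Q[:,:2],np.ones(len(Q))]; s=np.linalg.lstsq(A,Q[:,2],rcond=None)[0]; print("grad yaw",np.degrees(np.arctan2(s[1],s[0])),np.degrees(np.arctan(np.hypot(s[0],s[1]))))
E
```

```text
scene gutter 0.81 4381 [0.5697 0.0725 0.0417] [[0.442, -0.015, 0.0], [0.668, 0.168, 0.086]]
((538.1614990234375, 79.9772720336914), (167.62632751464844, 255.75770568847656), 80.56575775146484)
grad yaw -11.14890032947279 10.122725498015958
scene platen 0.74 290 [0.436  0.0468 0.0589] [[0.415, 0.021, 0.04], [0.45, 0.081, 0.066]]
((433.8525695800781, 49.282554626464844), (68.10619354248047, 35.257442474365234), 74.85814666748047)
scene feed_roller 0.82 318 [0.4357 0.0489 0.0588] [[0.413, 0.021, 0.04], [0.451, 0.083, 0.066]]
((431.4915466308594, 66.08158874511719), (100.36441802978516, 40.915584564208984), 83.80992126464844)
side gutter 0.6 2443 [0.5601 0.0661 0.0427] [[0.442, -0.015, 0.004], [0.659, 0.165, 0.083]]
((537.3836059570312, 80.6710205078125), (174.06053161621094, 253.58421325683594), 80.53694915771484)
grad yaw -13.544435185427039 9.172263535221399
side platen 0.61 214 [0.4469 0.1351 0.0563] [[0.424, 0.107, 0.001], [0.465, 0.231, 0.065]]
((445.5450439453125, 174.41378784179688), (45.8785514831543, 141.61920166015625), 0.9608495235443115)
side feed_roller 0.69 201 [0.4302 0.0433 0.0583] [[0.407, 0.019, 0.04], [0.447, 0.083, 0.066]]
((428.2997131347656, 50.960716247558594), (71.29881286621094, 37.809486389160156), 79.38755798339844)
```

Call:
step_arm:
  motion:
    - [0.01,0.05,0.05,0,-0.03]
    - [0.01,0.09,0.1,0,-0.06]
    - [0.01,0.13,0.15,0,-0.1]
    - [0.01,0.165,0.2,0,-0.15]
    - [0.01,0.165,0.2,0,-0.15]

```text
time_s: 1.62
tcp_pos: [0.305, 0.3971, 0.2086]
eef_rot: [-179.9, 0.0, -9.6]
contact_force: [-0.6, 0.4, -0.2]
gripper_width: 0.0432
```

Call:
step_arm:
  motion:
    - [0.01,0.03,0.05,0,0]
    - [0.01,0.06,0.1,0,0]
    - [0.01,0.09,0.15,0,0]
    - [0.01,0.12,0.2,0,0]
    - [0.01,0.135,0.228,0,0]

```text
time_s: 2.25
tcp_pos: [0.4006, 0.1515, 0.2082]
eef_rot: [-180.0, -0.0, -9.6]
contact_force: [-0.2, 0.7, 0.2]
gripper_width: 0.0102
```

Run:
```python
from h import *
print(r.get_state()["tcp_pos"],r.get_state()["eef_rot"],r.get_state()["gripper_width"])
for c in ["wrist","scene"]:
    d=capture(c); cv2.imwrite(f"pics/{c}1.png",d["image"][:,:,::-1])
    for n in ["lane_foot","lane_head","platen","feed_roller"]:
        for t in spotter.tip_of(c,n)[:2]: print(c,n,np.round(t["location"],4),round(t["p"],2))
```

```text
[0.4005657  0.15147241 0.20823341] [-1.79962889e+02 -3.33955297e-02 -9.57783000e+00] 0.010245244773736539
wrist lane_foot [0.4353 0.1036 0.0275] 0.87
wrist lane_foot [ 0.5504  0.082  -0.0024] 0.31
wrist platen [0.4467 0.1468 0.0444] 0.82
wrist feed_roller [0.4299 0.0583 0.0463] 0.67
scene lane_foot [0.4359 0.104  0.0242] 0.64
scene lane_head [0.6579 0.0598 0.0548] 0.6
scene platen [0.4461 0.1454 0.0424] 0.85
scene platen [0.4248 0.0533 0.0417] 0.53
scene feed_roller [0.4246 0.0544 0.043 ] 0.69
```

View pics/wrist1.png

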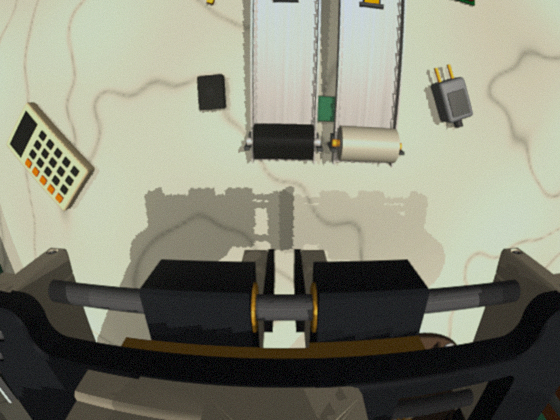

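The roller (px 284,142) is centred on the fingers, and the lane runs parallel to the tool x axis. Descending behind it.

Call:
step_arm:
  motion:
    - [0.01,0,0.0,0.05,0]
    - [0.01,0,0,0.1,0]
    - [0.01,0,0,0.14,0]
    - [0.01,0,0,0.152,0]
    - [0.01,0,0,0.152,0]

```text
time_s: 3.38
tcp_pos: [0.4, 0.1534, 0.0559]
eef_rot: [179.9, 0.0, -9.5]
contact_force: [0.6, 0.3, 0.5]
gripper_width: 0.0099
```

Run:
```python
from h import *
print(r.get_state()["tcp_pos"],r.get_state()["contact_force"])
for c in ["wrist"]:
    d=capture(c); cv2.imwrite(f"pics/{c}2.png",d["image"][:,:,::-1])
```

```text
[0.39997466 0.15335332 0.05594977] [0.56852285 0.28660196 0.48730952]
```

View pics/wrist2.png

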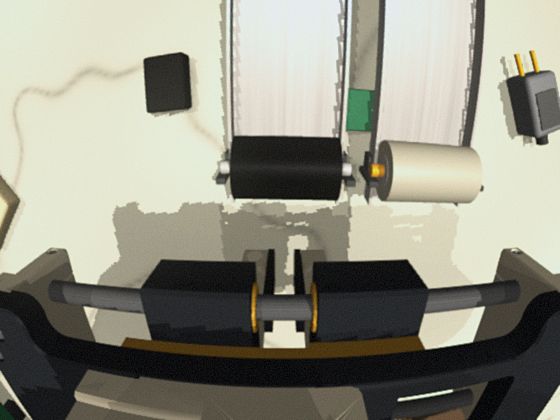

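Centred (roller px 286,167; fingers ~284). Pushing.

Call:
step_arm:
  motion:
    - [0.01,0.01,0,0,0]
    - [0.01,0.017,0,-0.001,0]
    - [0.01,0.024,0,-0.002,0]
    - [0.01,0.034,0,-0.003,0]
    - [0.01,0.044,0,-0.004,0]

```text
time_s: 4.05
tcp_pos: [0.4441, 0.1457, 0.06]
eef_rot: [-180.0, -0.0, -9.5]
contact_force: [0.0, -0.1, -0.9]
gripper_width: 0.0096
```

Run:
```python
from h import *
for c in ["wrist"]:
    d=capture(c); cv2.imwrite(f"pics/{c}3.png",d["image"][:,:,::-1])
    for n in ["platen","feed_roller"]:
        for t in spotter.tip_of(c,n)[:2]: print(c,n,np.round(t["location"],4),round(t["p"],2))
```

```text
wrist platen [0.4495 0.1455 0.0428] 0.71
wrist platen [ 0.5136  0.2152 -0.0009] 0.71
wrist feed_roller [0.4293 0.0551 0.0409] 0.66
```

View pics/wrist3.png

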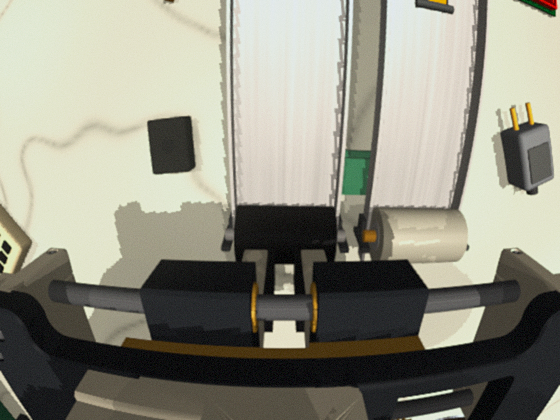

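Run:
```python
from h import *
print(r.tip_extent, r.get_state()["tcp_pos"],r.get_state()["contact_force"])
for c in ["scene","side"]:
    d=capture(c)
    # crop around platen
    im=d["image"]; T=np.linalg.inv(d["pose"]); p=T@np.array([.46,.12,.05,1]); u=int(d["cx"]+d["fx"]*p[0]/p[2]); v=int(d["cy"]+d["fy"]*p[1]/p[2])
    cv2.imwrite(f"pics/{c}4.png",cv2.resize(im[max(0,v-45):v+45,max(0,u-60):u+60,::-1],None,fx=6,fy=6))
    for t in spotter.tip_of(c,"platen")[:2]: print(c,np.round(t["location"],4),round(t["p"],2))
```

```text
0.019 [0.44371502 0.14560112 0.05969008] [-1.006023    0.36667434 -0.26410345]
scene [0.4467 0.1482 0.043 ] 0.73
side [0.4401 0.139  0.0391] 0.59
```

View pics/scene4.png

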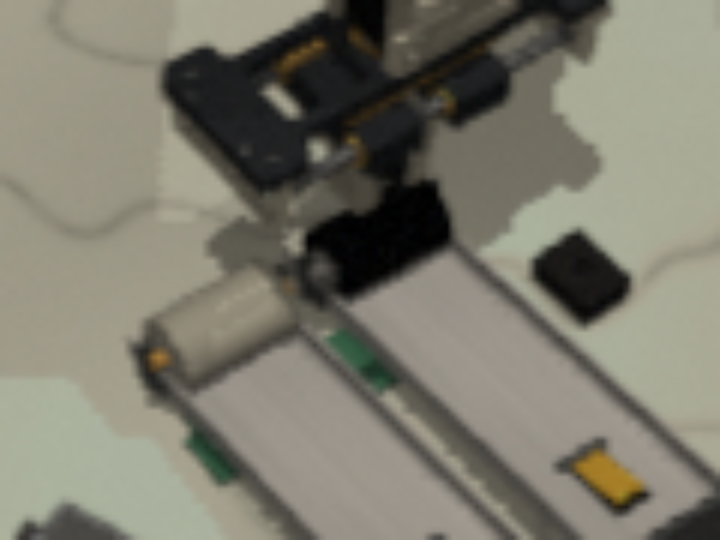

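View pics/side4.png

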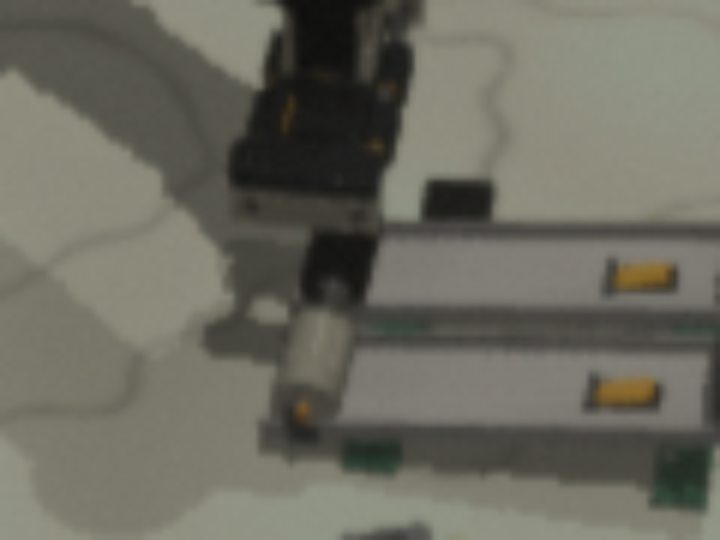

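Run:
```python
from h import *
d=capture("wrist"); cv2.imwrite("pics/wrist5.png",cv2.resize(d["image"][180:350,180:400,::-1],None,fx=3,fy=3))
f=d["fx"]; print(f,d["cx"],d["cy"])
vv,uu=np.mgrid[0:420,0:560]; x=(uu-d["cx"])/d["fx"]; y=(vv-d["cy"])/d["fy"]; th=np.hypot(x,y); k=np.where(th>1e-9,np.tan(th)/np.maximum(th,1e-9),1)
Z=d["z_map"]; P=np.stack([x*k*Z,y*k*Z,Z,np.ones_like(Z)],-1)@d["pose"].T
s=r.get_state(); T=s["tcp_pos"]; a=np.radians(-9.5); u=np.array([np.cos(a),np.sin(a)]); n=np.array([-u[1],u[0]])
for v in range(150,345,6):
    print(v,[ (round(float((P[v,c,:2]-T[:2])@u)*1000),round(float((P[v,c,:2]-T[:2])@n)*1000),round(float(P[v,c,2])*1000)) for c in (245,256,285,310,420)])
```

```text
325.19226210127806 283.8727716193733 207.58749775161144
150 [(55, 25, 31), (55, 18, 32), (55, -1, 31), (55, -17, 30), (57, -91, 32)]
156 [(51, 25, 30), (51, 18, 30), (51, -1, 30), (51, -17, 31), (53, -91, 32)]
162 [(47, 25, 29), (47, 18, 29), (47, -1, 30), (47, -17, 29), (49, -92, 31)]
168 [(43, 25, 29), (43, 18, 30), (43, -1, 30), (43, -17, 29), (45, -93, 30)]
174 [(39, 26, 29), (39, 18, 29), (39, -1, 29), (39, -17, 29), (40, -94, 29)]
180 [(35, 26, 28), (35, 18, 29), (34, -1, 27), (34, -17, 27), (36, -94, 29)]
186 [(31, 26, 29), (31, 19, 28), (30, -1, 28), (31, -17, 29), (32, -95, 29)]
192 [(26, 26, 26), (26, 19, 28), (27, -1, 29), (26, -17, 27), (27, -96, 28)]
198 [(22, 26, 27), (22, 19, 27), (22, -1, 28), (22, -17, 26), (23, -96, 28)]
204 [(23, 25, 42), (22, 18, 41), (21, -1, 38), (17, -18, 26), (18, -98, 26)]
210 [(21, 24, 49), (22, 17, 51), (21, -1, 50), (21, -16, 50), (20, -89, 46)]
216 [(19, 23, 54), (19, 17, 55), (19, -1, 55), (18, -16, 53), (17, -87, 51)]
222 [(16, 23, 57), (16, 17, 57), (16, -1, 57), (16, -15, 57), (15, -85, 56)]
228 [(13, 23, 59), (13, 16, 60), (13, -1, 5
[... 825 characters left out ...]
7), (33, 8, 159), (31, 0, 156), (31, -8, 156), (36, -37, 167)]
300 [(36, 10, 167), (31, 8, 160), (30, 0, 159), (31, -7, 160), (35, -36, 168)]
306 [(34, 10, 168), (83, 0, 236), (29, 0, 160), (29, -7, 160), (33, -37, 169)]
312 [(33, 10, 168), (28, 8, 162), (28, 0, 162), (28, -7, 162), (30, -38, 167)]
318 [(30, 10, 167), (27, 8, 163), (26, 0, 161), (26, -7, 161), (28, -38, 168)]
324 [(29, 10, 168), (25, 8, 164), (-105, -1, 0), (22, -8, 159), (26, -39, 167)]
330 [(26, 11, 167), (23, 8, 164), (-112, -1, -1), (12, -9, 150), (-121, -135, 0)]
336 [(24, 11, 168), (16, 9, 158), (-119, -1, 1), (11, -9, 152), (-129, -137, 0)]
342 [(21, 11, 167), (13, 9, 158), (-128, -1, 0), (8, -9, 152), (22, -38, 171)]
```

View pics/wrist5.png

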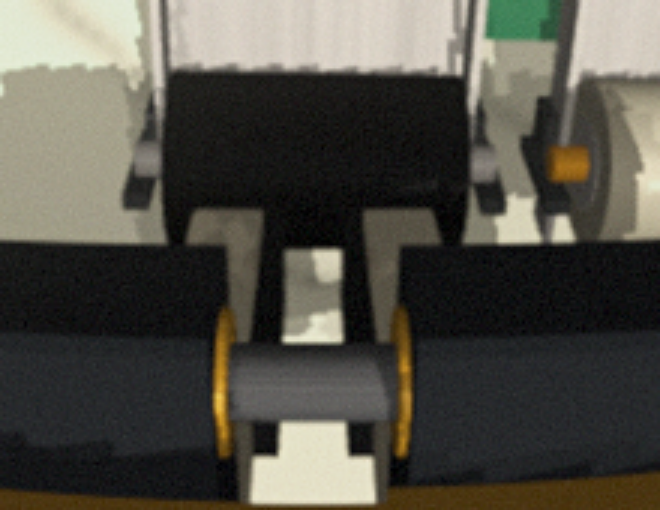

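The roller was not pushed: wrist depth shows the fingertips about 80 mm up, over the roller, although the reported TCP implies 41 mm. I'll back off and check with the other cameras.

Call:
step_arm:
  motion:
    - [0.01,-0.02,0,0,0]
    - [0.01,-0.044,0,0,0]
    - [0.01,-0.044,0,0.004,0]
    - [0.01,-0.044,0,0.004,0]

```text
time_s: 4.95
tcp_pos: [0.4, 0.1533, 0.0559]
eef_rot: [-180.0, -0.0, -9.4]
contact_force: [0.3, 0.3, 0.9]
gripper_width: 0.0099
```

```bash
cat >> h.py <<'E'
def look(tag):
    s=r.get_state(); T=s["tcp_pos"]; print("tcp",T,s["contact_force"],s["time_s"])
    a=np.radians(-9.5); u=np.array([np.cos(a),np.sin(a)]); n=np.array([-u[1],u[0]])
    d=capture("wrist"); cv2.imwrite(f"pics/w{tag}.png",d["image"][:,:,::-1])
    vv,uu=np.mgrid[0:420,0:560]; x=(uu-d["cx"])/d["fx"]; y=(vv-d["cy"])/d["fy"]; th=np.hypot(x,y); k=np.where(th>1e-9,np.tan(th)/np.maximum(th,1e-9),1)
    Z=d["z_map"]; P=np.stack([x*k*Z,y*k*Z,Z,np.ones_like(Z)],-1)@d["pose"].T
    print("campos-tcp",d["pose"][:3,3]-T)
    for c in (262,302):
        for v in range(240,270,2): print(c,v,np.round([(P[v,c,:2]-T[:2])@u*1000,(P[v,c,:2]-T[:2])@n*1000,P[v,c,2]*1000]))
    for c in ["scene","side"]:
        d=capture(c); p=pts(d,d["z_map"]>0); q=np.c_[(p[:,:2]-T[:2])@u,(p[:,:2]-T[:2])@n,p[:,2]]*1000
        m=(abs(q[:,0])<14)&(abs(q[:,1])<35)&(q[:,2]>8); z=np.sort(q[m][:,2]); print(c,m.sum(),z[:8],np.histogram(z,bins=range(0,200,10))[0])
        Tn=np.linalg.inv(d["pose"]); p=Tn@np.array([T[0],T[1],.06,1]); uu=int(d["cx"]+d["fx"]*p[0]/p[2]); v=int(d["cy"]+d["fy"]*p[1]/p[2])
        cv2.imwrite(f"pics/{c}{tag}.png",cv2.resize(d["image"][max(0,v-45):v+45,max(0,uu-60):uu+60,::-1],None,fx=6,fy=6))
E
python3 -c "
from h import *
look('6')"
```

```text
tcp [0.40002881 0.15331551 0.05587174] [0.31259897 0.27064234 0.90699565] 4.95
campos-tcp [ 0.08192591 -0.01369584  0.17660256]
262 240 [-19.  17.   0.]
262 242 [-21.  17.  -0.]
262 244 [-22.  17.  -0.]
262 246 [-24.  17.   0.]
262 248 [-25.  17.   1.]
262 250 [11. 11. 80.]
262 252 [11. 11. 83.]
262 254 [10. 11. 84.]
262 256 [10. 11. 85.]
262 258 [10. 11. 88.]
262 260 [10. 11. 91.]
262 262 [10. 11. 92.]
262 264 [10. 11. 95.]
262 266 [10. 11. 96.]
262 268 [ 8. 11. 95.]
302 240 [-19. -14.  -0.]
302 242 [-21. -14.  -2.]
302 244 [-22. -14.   1.]
302 246 [-24. -14.   0.]
302 248 [-25. -14.   1.]
302 250 [10. -9. 78.]
302 252 [10. -9. 81.]
302 254 [10. -9. 84.]
302 256 [10. -9. 86.]
302 258 [10. -9. 88.]
302 260 [10. -9. 90.]
302 262 [10. -9. 92.]
302 264 [ 8. -9. 91.]
302 266 [ 8. -9. 92.]
302 268 [ 9. -8. 96.]
scene 523 [ 8.58332442  8.69237864 74.22644767 75.20638013 76.41540597 77.02466583
 77.34141988 77.46772414] [ 2  0  0  0  0  0  0 11 33 37 16 10  2  2  6  0 28 18 33]
side 326 [156.64068437 158.04243673 161.28537592 161.38848211 161.47568471
 161.55704471 161.89090388 161.97380281] [ 0  0  0  0  0  0  0  0  0  0  0  0  0  0  0  2 40 16 37]
```

View pics/side6.png

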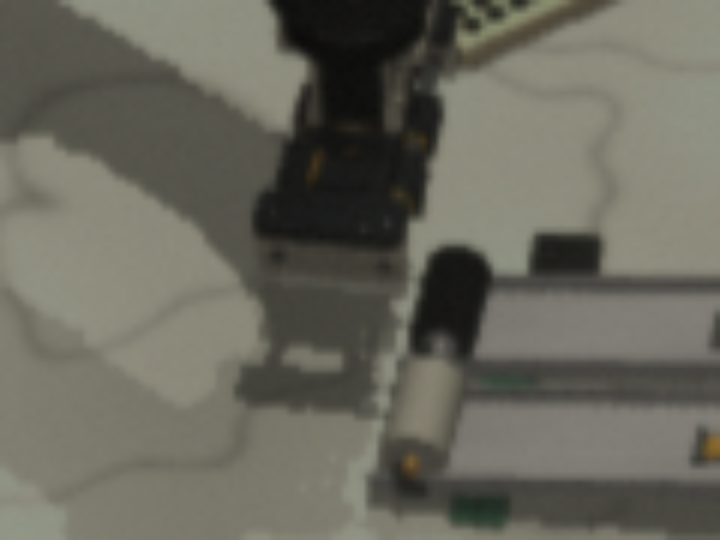

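View pics/w6.png

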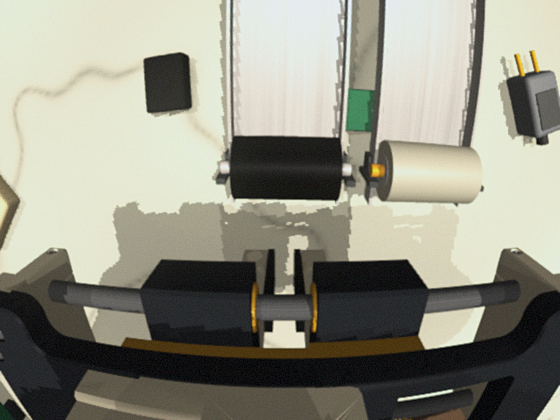

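All cameras agree: the real fingertips are at about 76–78 mm, so the reported height reads ~40 mm too low. Descending in two stages, guided by the cameras.

Call:
step_arm:
  motion:
    - [0.01,0,0,0.012,0]
    - [0.01,0,0,0.024,0]
    - [0.01,0,0,0.03,0]
    - [0.01,0,0,0.03,0]

```text
time_s: 5.6
tcp_pos: [0.3995, 0.1526, 0.0251]
eef_rot: [179.9, 0.1, -9.5]
contact_force: [0.5, -0.2, 0.3]
gripper_width: 0.01
```

```bash
python3 -c "
from h import *
look('7')" | grep -v "2[67]. "
```

```text
tcp [0.39950201 0.15264123 0.02507702] [ 0.48221703 -0.20875693  0.32704737] 5.6
campos-tcp [ 0.08221444 -0.01354383  0.17650806]
302 240 [ -5. -12.   0.]
302 242 [ -7. -12.  -0.]
302 244 [ -9. -12.  -1.]
302 246 [-10. -12.   0.]
302 248 [-11. -12.   0.]
302 250 [10. -9. 49.]
302 252 [10. -9. 51.]
302 254 [10. -9. 53.]
302 256 [10. -9. 56.]
302 258 [10. -9. 57.]
scene 493 [46.13250375 46.63233377 46.89402682 47.42791258 47.52787329 49.33657203
side 319 [128.00332774 129.85602304 129.90905885 130.1602122  131.11833801
 131.23179803 131.64648253 132.0927047 ] [ 0  0  0  0  0  0  0  0  0  0  0  0  3 40 16 34 19 18 22]
```

View pics/scene7.png

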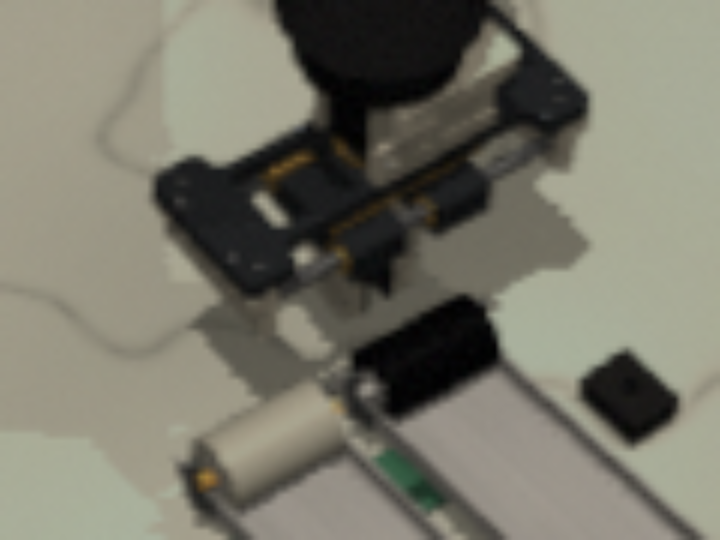

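Call:
step_arm:
  motion:
    - [0.01,0,0,0.011,0]
    - [0.01,0.008,0,0.011,0]
    - [0.01,0.016,0,0.01,0]
    - [0.01,0.023,0,0.009,0]
    - [0.01,0.03,0,0.008,0]

```text
time_s: 6.38
tcp_pos: [0.4301, 0.148, 0.018]
eef_rot: [-180.0, 0.0, -9.5]
contact_force: [-1.2, 0.9, 0.4]
gripper_width: 0.0098
```

```bash
python3 -c "
from h import *
look('8')
for t in spotter.tip_of('wrist','platen')[:2]: print(np.round(t['location'],4),t['p'])" | grep -v "2[67]. "
```

```text
tcp [0.43005381 0.14799501 0.01798952] [-1.20123592  0.88865579  0.4331068 ] 6.375
302 242 [25. -8. 63.]
302 244 [23. -8. 63.]
302 246 [22. -8. 63.]
302 248 [21. -8. 61.]
302 250 [20. -8. 61.]
302 252 [19. -8. 62.]
302 254 [16. -8. 58.]
302 256 [15. -8. 57.]
302 258 [10. -9. 50.]
scene 490 [18.85481523 19.73890044 20.55983565 21.08485212 22.23533164 24.59637621
 25.03751937 26.46619443] [ 0  2  8  1 19 29 11  9  0  3  3  0 31 15 34 16 16  8  0]
 21.77574531 22.17129379] [ 0  5  8  0  1  0  0  0  0  0  0  2 41 12 34 20 19 20  8]
[0.4603 0.1426 0.0445] 0.83
```

View pics/w8.png

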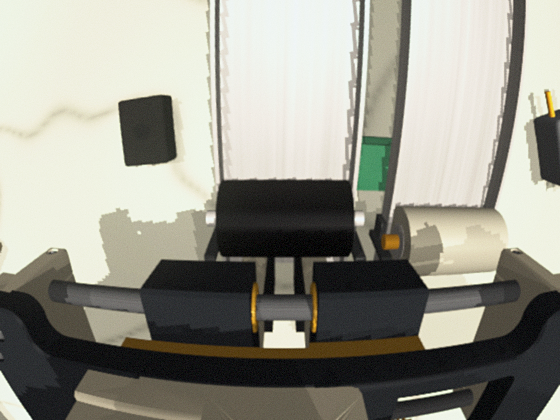

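The roller (px 286,217) has left the horns and rests squarely on the fingers. Continuing up the 8° slope.

Call:
step_arm:
  motion:
    - [0.01,0.01,0,-0.0014,0]
    - [0.01,0.022,0,-0.003,0]
    - [0.01,0.034,0,-0.0048,0]
    - [0.01,0.047,0,-0.0066,0]
    - [0.01,0.06,0,-0.0084,0]

```text
time_s: 7.2
tcp_pos: [0.4897, 0.138, 0.0263]
eef_rot: [180.0, 0.0, -9.5]
contact_force: [0.2, -0.2, -0.6]
gripper_width: 0.0102
```

```bash
python3 -c "
from h import *
look('9')
for t in spotter.tip_of('wrist','platen')[:2]: print(np.round(t['location'],4),t['p'])" | grep -v "2[67]. "
```

```text
tcp [0.48967018 0.13802167 0.02632783] [ 0.2143158  -0.18193852 -0.61796433] 7.2
campos-tcp [ 0.08196908 -0.0137986   0.1765895 ]
302 240 [25. -8. 71.]
302 242 [25. -8. 72.]
302 244 [24. -8. 72.]
302 246 [23. -8. 72.]
302 248 [22. -8. 72.]
302 250 [20. -8. 70.]
302 252 [19. -8. 69.]
302 254 [17. -8. 68.]
302 256 [15. -8. 66.]
302 258 [10. -9. 59.]
 28.98315664 29.0309053 ] [ 2  0  9 22  7 23 19 10  5  0  2  4  0 40 20 37 21 17  5]
side 364 [24.48294477 26.15626655 26.17510026 26.5681924  28.93999357 29.01592486
[0.5209 0.1319 0.0555] 0.96
```

View pics/w9.png

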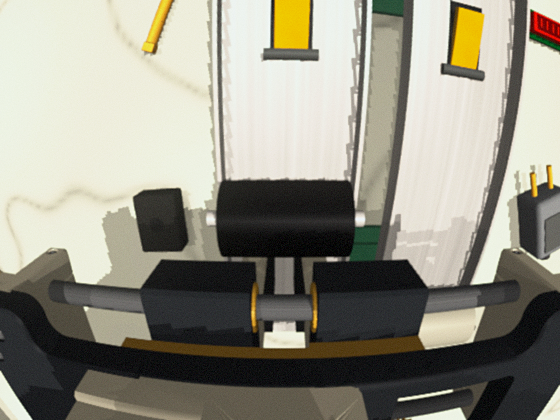

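Call:
step_arm:
  motion:
    - [0.01,0.012,0,-0.0017,0]
    - [0.01,0.024,0,-0.0034,0]
    - [0.01,0.036,0,-0.005,0]
    - [0.01,0.048,0,-0.0067,0]
    - [0.01,0.06,0,-0.0084,0]

```text
time_s: 8.02
tcp_pos: [0.5487, 0.1281, 0.0347]
eef_rot: [180.0, 0.0, -9.5]
contact_force: [-1.7, -0.1, 0.8]
gripper_width: 0.0102
```

```bash
python3 -c "
from h import *
look('10')
for t in spotter.tip_of('wrist','platen')[:2]: print(np.round(t['location'],4),t['p'])
for t in spotter.tip_of('wrist','lane_head')[:2]: print(np.round(t['location'],4),t['p'])" | grep -v "2[67]. "
```

```text
tcp [0.54865399 0.12810878 0.03472166] [-1.6809475  -0.07059092  0.77549254] 8.025
campos-tcp [ 0.08200494 -0.01377139  0.1765587 ]
302 242 [25. -8. 80.]
302 244 [23. -8. 79.]
302 246 [23. -8. 80.]
302 248 [21. -8. 79.]
302 250 [20. -8. 79.]
302 252 [18. -8. 77.]
302 254 [17. -8. 76.]
302 256 [15. -8. 74.]
302 258 [10. -9. 67.]
scene 563 [34.06586722 34.7355695  35.9011166  36.21170079 36.72777989 36.97357739
 37.07192556 37.35268347] [ 0  0  0 19 17  7 17 15  7  1  0  2  2  1 44 19 43 19 16]
side 363 [30.3721351  34.47764714 34.65121698 35.10164006 35.1046182  35.19652846
 35.32491371 36.2121069 ] [ 0  0  0 23  6  0  0  0  0  0  0  0  0  6 36 22 32 23 19]
[0.578  0.1221 0.0612] 0.65
[0.6575 0.0618 0.0555] 0.82
[ 0.6177 -0.0975 -0.0019] 0.17
```

View pics/w10.png

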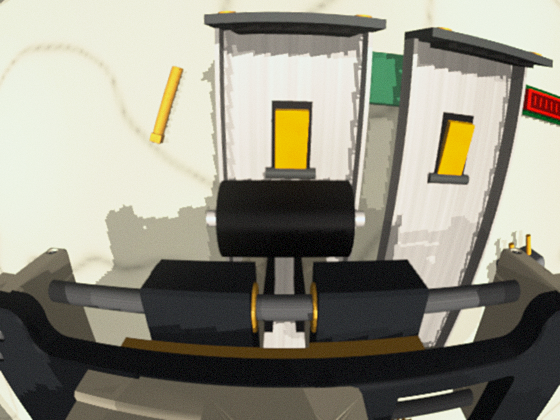

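Call:
step_arm:
  motion:
    - [0.01,0.012,0,-0.0017,0]
    - [0.01,0.024,0,-0.0034,0]
    - [0.01,0.036,0,-0.005,0]
    - [0.01,0.046,0,-0.0065,0]
    - [0.01,0.054,0,-0.0076,0]

```text
time_s: 8.9
tcp_pos: [0.6019, 0.1193, 0.0423]
eef_rot: [-180.0, -0.0, -9.5]
contact_force: [-1.5, 0.2, 1.2]
gripper_width: 0.0101
```

Call:
step_arm:
  motion:
    - [0.01,0.004,0,-0.0006,0]
    - [0.01,0.008,0,-0.0011,0]
    - [0.01,0.01,0,-0.0014,0]
    - [0.01,0.011,0,-0.0015,0]

```text
time_s: 9.4
tcp_pos: [0.6118, 0.1176, 0.0438]
eef_rot: [180.0, 0.0, -9.5]
contact_force: [-1.7, -0.4, 0.1]
gripper_width: 0.01
```

```bash
python3 -c "
from h import *
look('11')
for t in spotter.tip_of('wrist','platen')[:2]: print(np.round(t['location'],4),t['p'])" | grep -v "2[67]. "
```

```text
tcp [0.61177929 0.11759755 0.04376478] [-1.6523505  -0.37750015  0.11707803] 9.4
campos-tcp [ 0.08202055 -0.01376672  0.17654591]
302 242 [25. -8. 89.]
302 244 [24. -8. 89.]
302 246 [23. -8. 89.]
302 248 [21. -8. 88.]
302 250 [20. -8. 88.]
302 252 [18. -8. 85.]
302 254 [16. -8. 84.]
302 256 [15. -8. 83.]
302 258 [10. -9. 76.]
scene 594 [42.61308334 45.10603786 45.46748903 45.79087715 45.80412191 46.24560035
 46.58562685 47.23531028] [ 0  0  0  0 24  7  3 14 11  4  1  1  4  2  6 42 28 45 18]
side 380 [43.58552047 43.86217778 44.97167693 45.9738389  46.74464321 47.04041535
 47.3424547  47.42511984] [ 0  0  0  0 20 10  1  0  0  0  0  0  0  0  8 36 25 32 20]
[0.6412 0.1149 0.0709] 0.77
```

View pics/w11.png

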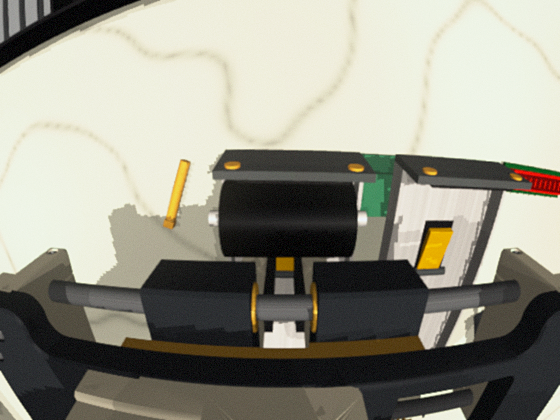

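Almost at the stop. I'll make small steps until the force rises.

Call:
step_arm:
  motion:
    - [0.01,0.001,0,-0.0001,0]
    - [0.01,0.002,0,-0.0002,0]
    - [0.01,0.002,0,-0.0002,0]

```text
time_s: 9.98
tcp_pos: [0.614, 0.1173, 0.044]
eef_rot: [180.0, -0.0, -9.5]
contact_force: [-0.9, -0.0, 0.7]
gripper_width: 0.0101
```

Call:
step_arm:
  motion:
    - [0.01,0.001,0,-0.0001,0]
    - [0.01,0.002,0,-0.0002,0]
    - [0.01,0.002,0,-0.0002,0]

```text
time_s: 10.35
tcp_pos: [0.6145, 0.1169, 0.0436]
eef_rot: [180.0, 0.1, -9.5]
contact_force: [-5.2, 1.4, 1.3]
gripper_width: 0.01
```

Call:
step_arm:
  motion:
    - [0.01,0.001,0,0,0]
    - [0.01,0.001,0,0,0]

```text
time_s: 10.6
tcp_pos: [0.6145, 0.1167, 0.0434]
eef_rot: [179.9, 0.2, -9.5]
contact_force: [-8.6, 2.9, 2.9]
gripper_width: 0.0101
```

Run:
```python
from h import *
d=capture("wrist"); cv2.imwrite("pics/w12.png",cv2.resize(d["image"][130:340,170:450,::-1],None,fx=2.8,fy=2.8))
```

```text
(no output)
```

View pics/w12.png

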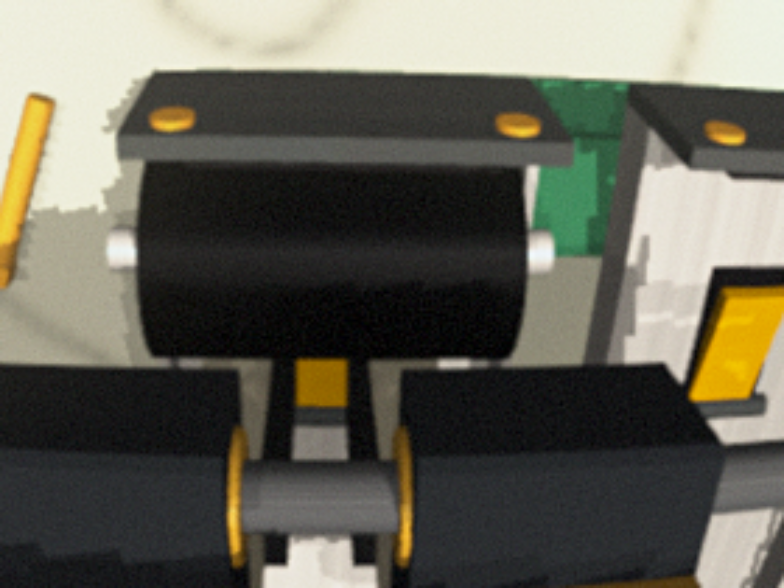

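The roller is against the stop with 9 N on the tool. Now I back off slowly and see whether the roller stays.

Call:
step_arm:
  motion:
    - [0.01,-0.003,0,0,0]
    - [0.01,-0.006,0,0,0]
    - [0.01,-0.009,0,0,0]
    - [0.01,-0.012,0,0,0]
    - [0.01,-0.015,0,0,0]

```text
time_s: 11.28
tcp_pos: [0.602, 0.1193, 0.0442]
eef_rot: [-180.0, -0.0, -9.5]
contact_force: [0.6, -0.4, 0.2]
gripper_width: 0.01
```

Run:
```python
from h import *
d=capture("wrist"); cv2.imwrite("pics/w13.png",cv2.resize(d["image"][80:340,150:450,::-1],None,fx=2.6,fy=2.3))
for t in spotter.tip_of('wrist','platen')[:2]: print(np.round(t['location'],4),t['p'])
```

```text
[0.6393 0.1139 0.0708] 0.66
```

View pics/w13.png

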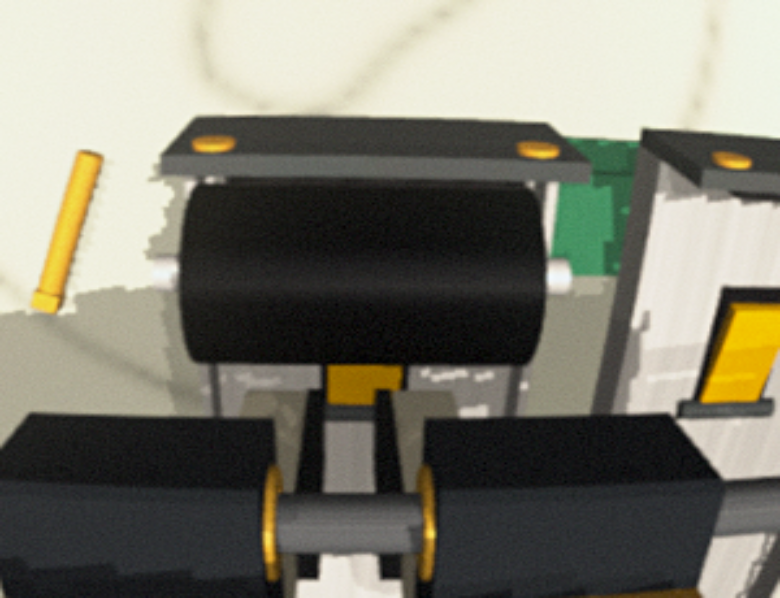

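The roller stays near the stop with the fingers clear. Retreating further and up, then a final check.

Call:
step_arm:
  motion:
    - [0.01,-0.01,0,-0.01,0]
    - [0.01,-0.02,0,-0.04,0]
    - [0.01,-0.03,0,-0.08,0]
    - [0.01,-0.04,0,-0.12,0]
    - [0.01,-0.04,0,-0.13,0]

```text
time_s: 12.0
tcp_pos: [0.5632, 0.1266, 0.1781]
eef_rot: [-179.8, -0.3, -9.5]
contact_force: [-0.3, 0.5, -1.5]
gripper_width: 0.0102
```

Run:
```python
from h import *
print(r.get_state()["time_s"])
d=capture("wrist"); cv2.imwrite("pics/w14.png",d["image"][:,:,::-1])
L=np.array([.435,.0995,.024]);a=np.radians(-9.5);c,s=np.cos(np.radians(8)),np.sin(np.radians(8))
Rm=np.array([[np.cos(a),-np.sin(a),0],[np.sin(a),np.cos(a),0],[0,0,1]])@np.array([[c,0,-s],[0,1,0],[s,0,c]])
for cam in ("wrist","scene","side"):
    if cam!="wrist": capture(cam)
    for n in ("platen","feed_roller"):
        for t in spotter.tip_of(cam,n)[:1]: print(cam,n,t["p"],np.round(Rm.T@(t["location"]-L),4))
d=capture("scene"); cv2.imwrite("pics/s14.png",cv2.resize(d["image"][140:280,200:400,::-1],None,fx=4,fy=4))
```

```text
12.0
wrist platen 0.66 [0.2071 0.0422 0.0191]
scene platen 0.63 [0.207  0.0471 0.0198]
scene feed_roller 0.81 [-0.0012 -0.0447  0.0168]
side platen 0.62 [0.2028 0.0452 0.0167]
side feed_roller 0.34 [0.2052 0.0426 0.0182]
```

View pics/w14.png

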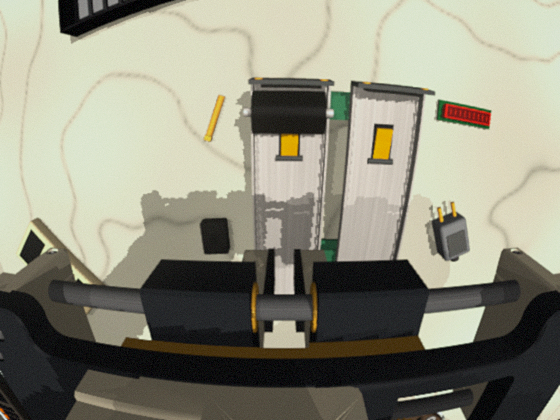

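View pics/s14.png

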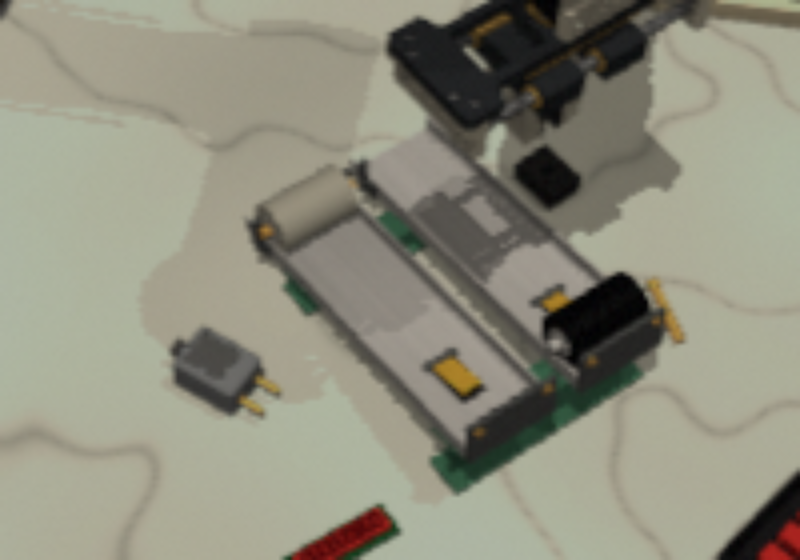

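The roller (wrist px 288,112; scene crop 597,313) sits at the top without the fingers, so the catch holds it. The grey roller is still at its foot, and the parts that show in these views are in place. Handing in.

```bash
python3 -c "
from plant import workorder; print(workorder.close_job())"
```

```text
the job is handed in; nothing more can be done
None
```

I pushed the black roller with the fingertips up the left lane to the stop, and the job is handed in at about 12 s. No verdict came back.

- **Black roller:** With the fingers withdrawn, the three cameras put its axis at x = 203–207 mm, y = 42–47 mm and z = 17–20 mm of lane_foot. On the last push the force rose to about 9 N against the stop. I did not measure the catch angle. I take it to be up because the roller did not roll back once released.
- **Grey roller and bystanders:** The grey roller is still at the foot of its lane (x ≈ -1 mm). The foot block, hinge pin, charger plug and LED module look undisturbed. I did not measure how far they moved, and I did not look at the screwdriver or the bin at the end.
- **What disagreed:** The reported TCP height read about 40 mm lower than the fingertips seen by the wrist and scene cameras. My first push therefore passed over the roller without moving it. I backed off, lowered the tool by the camera reading and pushed again.
- **Detector error:** The detector once labelled the black roller as the grey one in the side view, with a low score (0.34). The pictures contradict it.

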